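# Turn the bolt drawer round in its roller-catch sleeve

## Task

The yellow bolt drawer sits back to front in its green steel sleeve, so its brass spear sticks out and it cannot latch. Lay the wooden offcut in its way aside on the bench, clear of the drawer's path, then draw the drawer right out, turn it round and slide it back, black pull outwards, until it is fully home with the spear snapped between the rollers. Keep the bolts and the nut in it, and leave the glue bottle, masking tape and sanding block where they are.

Things in the scene. Friction and masses are not known exactly. Their poses are not given: they have to be found in the camera images.
- case: Green steel sleeve on a plywood board (147 x 106 x 9 mm) screwed to the bench, immovable. Origin: on the bench, on the sleeve's centre line. x runs along the sleeve from mouth to back (the mouth faces -x), y across, z up. The sleeve reaches from x = -76 mm (mouth, flush with the board) to +33 mm; inside 58 mm wide, floor at z = 11, roof underside at z = 49, highest edge 56 mm.
- case_mouth (a point): Centre of the sleeve's mouth, at (-76, 0, 30) mm in the case's frame. The last 8 mm of the mouth flare outwards by about 4 mm at the sides and the top; the floor's edge is turned down.
- case_rollers (a point): Midway between the two white rollers of the catch behind the sleeve (catch top at z = 39 mm), at (44, 0, 28) mm in the case's frame. Rollers: upright, 12 mm across, 16 mm tall, free-turning, 6 mm apart at rest, each sprung inwards and yielding sideways; pushing the spear through them takes about 10 to 15 N.
- roller_l (a joint): Sideways travel of the roller on the case's +y side: 0 m at rest (sprung in), 0.003 as the spear's widest part passes, 0.005 at most.
- roller_r (a joint): The same for the roller on the case's -y side.
- drawer: Yellow open-topped drawer, body 112 (x) x 54 (y) x 34 (z) mm, 3 mm walls, 0.3 kg with contents. Origin: centre of its underside. Black pull at -x, brass spear at +x. At the start it is in the sleeve the wrong way round (x against the case's), its back 32 to 50 mm out of the mouth. Home: origin at (-18, 0, 11) mm in the case's frame, x along the case's x, front flush with the mouth within 2 mm.
- drawer_pull (a point): Centre of the pull's wide end, at (-76, 0, 17) mm in the drawer's frame. The pull stands out 26 mm from the front: end face at x = -82 mm, 34 mm wide, 22 mm tall.
- drawer_spear (a point): Centre of the spear's arrow head, at (68, 0, 17) mm in the drawer's frame: 12 mm wide, 8 mm tall, pointed, tip at x = 74 mm. The spear stands out 18 mm from a dark plate in the middle of the drawer's back.
- bolt_long: M12 bolt, 20 x 58 x 17 mm, lying loose in the drawer's front compartment. Origin: centre of its underside.
- bolt_short: M12 bolt, 20 x 48 x 17 mm, lying loose in the drawer's front compartment. Origin: centre of its underside.
- nut: M16 nut, 23 x 27 x 13 mm, lying loose in the drawer's rear compartment. Origin: centre of its underside.
- offcut: Planed wooden offcut, 45 (x) x 120 (y) x 45 (z) mm, 0.12 kg, lying across the drawer's path in front of the sleeve. Origin: centre of its underside.
- glue_bottle: Yellow glue bottle with an orange nozzle, 61 mm across, 176 mm tall, standing near the work (not the one far off on the right). Origin: centre of its underside. To be left alone.
- tape_roll: Roll of masking tape lying flat, 98 mm across, 25 mm high. Origin: centre of its underside. To be left alone.
- sanding_block: Cork sanding block, 66 (x) x 112 (y) x 33 (z) mm, lying near the work (not the one far off on the right). Origin: centre of its underside. To be left alone.
- adjustable_wrench: Adjustable wrench lying to the right, 202 mm long, fixed clutter; origin at its middle. From y = -0.45 m to the work the bench is free but for the things listed; the vice and the toggle clamp stand nearer to the robot than x = 0.43 m, the tool box beyond x = 0.70 m on the right.

How it is judged:
By the outcome, as a careful person would: the job done as asked, in the order asked, and still so for the second after the job is handed in, with the robot touching nothing.
It also fails if it takes over 72 s, if anything falls off the work surface, if the arm or the gripper's body presses on something with over 40 N, if the wrist force passes 120 N, or if a joint passes its speed limit or range.

## Robot

A 7-joint arm with a two-finger parallel gripper is mounted at the origin on a cart in front of the work surface, level with it; the furniture and walls round the work are solid. World frame = base frame: x ahead of the robot, y to its left, z up, the work surface at z = 0. Lengths are in m, angles in rad, forces in N, time in s.
With the tool pointing down it reaches from about 0.4 to 0.85 m from the base axis. Payload 4.5 kg.
Tool frame: the origin (TCP) lies at the very end of the fingers, on their centre line; the grasp point (between the pads) lies 19 mm behind it; z points along the fingers, y is the line along which they close (so a half turn about z gives the same grasp; the last joint's range is limited). The gripper opens to 88 mm and grips with 3 to 60 N. Pads are 18 mm wide; open, the fingers measure 123 mm over their backs; the gripper's body (75 mm by 187 mm) begins 45 mm behind the grasp point.
Start: joints at [-1.115, 0.689, -0.195, 1.565, 0.157, 0.902, -0.215], TCP at [0.256, 0.57, 0.239] pointing down, gripper open.
Joint ranges: [-3.01, 3.01], [-0.46, 2.08], [-1.47, 1.51], [0.13, 2.56], [-1, 4.14], [0.04, 2.09], [-2.66, 2.66]. Speed limits (rad/s): [2.57, 2.57, 3.14, 3.14, 3.14, 3.14, 3.14].

## Interface

Orientations are given as a 3x3 rotation matrix whose columns are the frame's x, y, z axes.
In Python, from cell import env gives the robot as it stands.
- The arm moves only by the shell command python3 steer.py [FORCE], which reads ROWS from standard input. ROWS is a JSON list of rows, 1 to 5 of them, each written [opening, [dx, dy, dz], [rx, ry, rz]]: the finger opening in m, then dx, dy, dz in shares of the most that a row can go, 1 being 50 mm, then a rotation vector rx, ry, rz in fractions of the full range, 1 being 2 rad; each row shifts and turns the commanded pose from where the row before left it, along the tool's axes as they then stand; what a row does not reach is not made up. A row lasts 1/10 s, in which the tool goes at most 0.05 m and 0.15 rad, less where a joint would pass 70% of its speed; a pose out of reach is approached as far as the arm can. The fingers move at their own pace and stop on an object; FORCE is the grip in N (left out, the last holds). Time passes only in rows, so rows that do not move let the fingers close. It prints the time, the measured TCP pose, the force, the opening and the grip force at its end. A shift or turn number past 1, either way, is cut back to 1. Input that does not fit is refused with a message, and nothing moves.
- env.observe(): the state, without advancing time (a new reading comes with each control period).
- env.camera(name): name is "side" or "top"; returns a dict with "pixels" (384x512x3 uint8, red, green, blue), "mtx" (3x3 intrinsics, pixels), "extrinsics" (4x4, takes a point from camera to world coordinates). Camera axes: x right, y up, looking along -z (the intrinsics and any distortion apply to the point x, -y, -z); pixel columns grow to the right and rows downward; lengths in m; the calibration is good to about 2 mm. A picture is of the moment at which its call begins. There is no depth.
- env.sign_off(): hands the job in; it is judged then, once.
The state is a dict: "clock": time; "joints": joint angles; "qvel": joint speeds; "effort": joint torques, N m; "tool_pos": TCP position; "eef_rot": TCP orientation; "wrist_force": force on the tool from outside, world axes, zero at the start; "torque": the same for the moment, N m; "finger_gap": finger opening in m; "grip_force": force on a finger pad.
Only numpy, scipy, OpenCV 4.12 (cv2) and the standard library are available. Lean on these libraries where they do the work, as an engineer would, in place of code of your own. Each camera call takes 0.05 s, during which the arm holds its last target. There are 200 camera calls.

## Working session

There is one attempt and no reset: what is moved stays moved. The work goes in short steps, Python scripts to look and compute and a shell command to move; the robot and the scene stay as the last step left them, time stands still between calls to the robot, and variables do not carry over. Pictures are saved under pics/ and viewed, at most 10 in all, crops included, and the job is handed in when it is done.

```bash
ls; mkdir -p pics
cat > h.py <<'E'
from cell import env
import cv2,numpy as np
def snap(n,f):
    c=env.camera(n); cv2.imwrite('pics/'+f,c['pixels'][:,:,::-1]); np.savez('pics/'+f[:-4]+'.npz',**{k:np.array(v) for k,v in c.items() if k in('pixels','mtx','extrinsics')}); return c
E
python3 - <<'E'
from h import *
for n in('side','top'):
    c=snap(n,n+'0.png'); print(c.keys(),c['mtx'],c['extrinsics'])
print(env.observe())
E
```

```text
cell.py
pics
steer.py
dict_keys(['pixels', 'mtx', 'extrinsics']) [[392.40643719   0.         259.11099332]
 [  0.         392.40643719 191.37447848]
 [  0.           0.           1.        ]] [[ 0.99831934  0.04471603 -0.03686424  0.56823721]
 [-0.05279864  0.4395538  -0.89666313 -1.14784508]
 [-0.0238914   0.89710252  0.441176    0.6040605 ]
 [ 0.          0.          0.          1.        ]]
dict_keys(['pixels', 'mtx', 'extrinsics']) [[455.21793685   0.         259.48158   ]
 [  0.         455.21793685 191.46950035]
 [  0.           0.           1.        ]] [[ 1.67747602e-03  9.81812781e-01 -1.89844274e-01  3.60900782e-01]
 [-9.99995370e-01  1.16493854e-03 -2.81133953e-03 -3.47916347e-02]
 [-2.53905217e-03  1.89848110e-01  9.81810189e-01  1.35158938e+00]
 [ 0.00000000e+00  0.00000000e+00  0.00000000e+00  1.00000000e+00]]
{'clock': 0.1, 'joints': array([-1.11518504,  0.6898805 , -0.19449977,  1.56619907,  0.15730186,
        0.90250315, -0.21506572]), 'qvel': array([ 0.00064851, -0.00140625, -0.00118372, -0.00316277,  0.0018808 ,
       -0.00041184,  0.00042137]), 'effort': array([-2.91535231e-03, -5.28499496e+01, -1.27180159e+00, -1.53839278e+01,
       -5.26220386e-02,  1.98239715e-03,  3.73993930e-05]), 'tool_pos': array([0.2557097 , 0.56969722, 0.23801287]), 'eef_rot': array([[-9.12386168e-01,  4.09330180e-01, -5.32688868e-04],
       [ 4.09330505e-01,  9.12384929e-01, -1.50971144e-03],
       [-1.31953162e-04, -1.59548564e-03, -9.99998719e-01]]), 'wrist_force': array([-0.87089166, -0.03490828, -0.78195513]), 'torque': array([0.0136306 , 0.02231616, 0.01585681]), 'grip_force': 0.0, 'finger_gap': 0.08830134537360312}
```

View pics/top0.png

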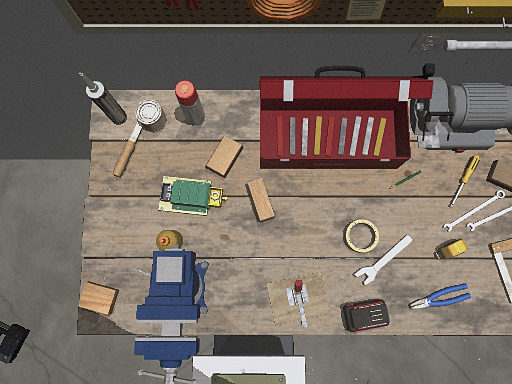

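View pics/side0.png

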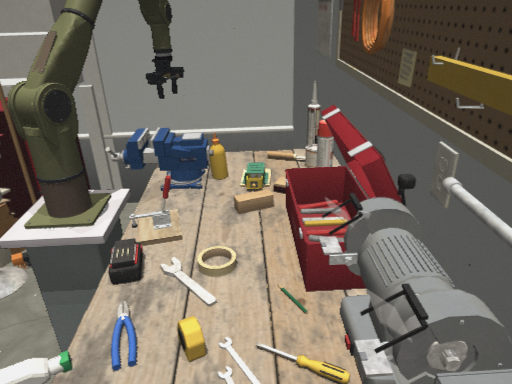

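Top view: the sleeve is at about (187,195), with its mouth to the right (world -y) and the spear at (225,197). The offcut is at (260,200), glue at (170,240), sanding block at (224,156) and tape at (361,236). Next I'll zoom in and measure.

```bash
cat >> h.py <<'E'
def ray(c,p,z):
    M=np.array(c['mtx']);X=np.array(c['extrinsics']);p=np.atleast_2d(np.array(p,float))
    d=np.c_[(p[:,0]-M[0,2])/M[0,0],-(p[:,1]-M[1,2])/M[1,1],-np.ones(len(p))]@X[:3,:3].T
    o=X[:3,3]; return o+d*((z-o[2])/d[:,2])[:,None]
def proj(c,P):
    M=np.array(c['mtx']);X=np.array(c['extrinsics']);q=(np.atleast_2d(P)-X[:3,3])@X[:3,:3]
    return np.c_[M[0,2]+M[0,0]*q[:,0]/-q[:,2], M[1,2]-M[1,1]*q[:,1]/-q[:,2]]
def comps(c,lo,hi,box,amin=15):
    x0,y0,x1,y1=box; hsv=cv2.cvtColor(c['pixels'],cv2.COLOR_RGB2HSV); m=cv2.inRange(hsv,lo,hi)
    k=np.zeros_like(m);k[y0:y1,x0:x1]=m[y0:y1,x0:x1]
    cs,_=cv2.findContours(k,cv2.RETR_EXTERNAL,cv2.CHAIN_APPROX_NONE)
    return sorted([q for q in cs if cv2.contourArea(q)>=amin],key=cv2.contourArea,reverse=True)
def crop(c,box,f,s=5):
    x0,y0,x1,y1=box; cv2.imwrite('pics/'+f,cv2.resize(c['pixels'][y0:y1,x0:x1,::-1],None,fx=s,fy=s,interpolation=cv2.INTER_CUBIC))
E
python3 - <<'E'
from h import *
t=dict(np.load('pics/top0.npz'));s=dict(np.load('pics/side0.npz'))
a=t['pixels'][130:260,150:290,::-1];b=s['pixels'][130:220,200:310,::-1]
a=cv2.resize(a,None,fx=4,fy=4,interpolation=cv2.INTER_CUBIC);cv2.imwrite('pics/c0.png',a)
crop(s,(200,130,300,220),'c1.png',6)
px=t['pixels']; hsv=cv2.cvtColor(px,cv2.COLOR_RGB2HSV)
for p in [(187,195),(170,196),(223,197),(214,202),(262,200),(250,220),(224,156),(208,190)]: print(p,hsv[p[1],p[0]])
for nm,lo,hi,z in(('green',(55,60,30),(95,255,255),.054),('yel',(22,150,120),(34,255,255),.03)):
    for q in comps(t,lo,hi,(150,170,245,225)):
        r=cv2.minAreaRect(q); print(nm,r,ray(t,cv2.boxPoints(r),z).round(4)[:,:2].tolist())
E
```

```text
(187, 195) [ 73  84 137]
(170, 196) [ 0 44 70]
(223, 197) [ 27 105 233]
(214, 202) [ 31 129 233]
(262, 200) [ 14  98 202]
(250, 220) [ 12  40 142]
(224, 156) [ 16  93 205]
(208, 190) [ 77  85 117]
green ((190.35121154785156, 195.5554962158203), (39.52378845214844, 29.793766021728516), 6.115502834320068) [[0.5622, 0.2295], [0.6497, 0.2236], [0.6372, 0.1086], [0.5501, 0.1158]]
```

View pics/c0.png

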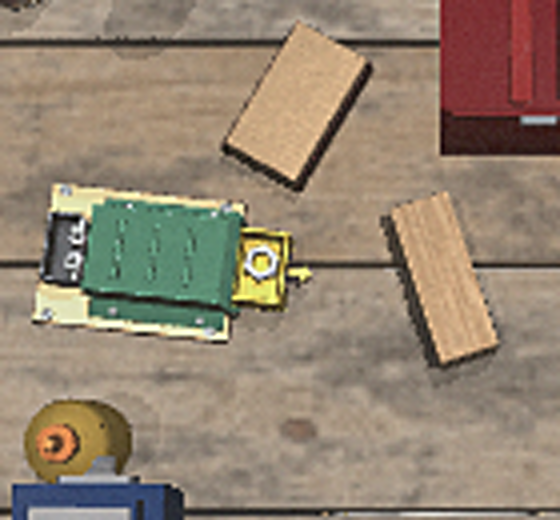

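View pics/c1.png

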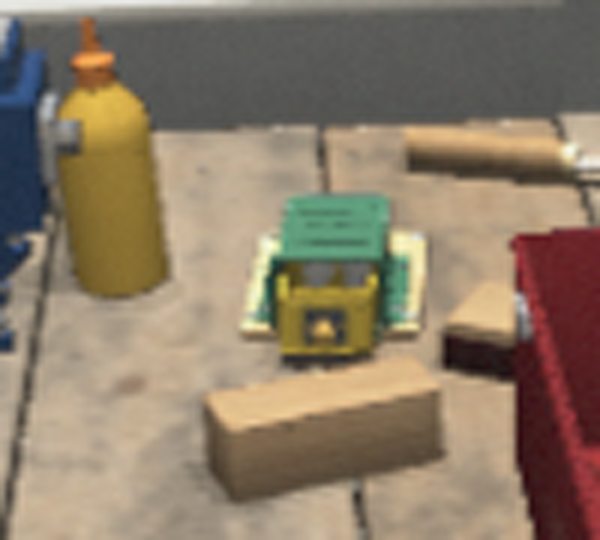

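The crop shows the cream board with corners near (52,184), (33,320), (228,342), (245,205), and the offcut's top face with corners near (390,212), (447,192), (497,345), (440,367). The drawer back with the nut lies at (262,265) and the spear tip at (313,273). In the side view the bolts are visible inside.

Run:
```python
from h import *
t=dict(np.load('pics/top0.npz'))
cv=lambda L:(np.array(L,float)+.5)/4-.5+[150,130]
def show(n,L,z): 
    P=ray(t,cv(L),z)[:,:2]; print(n,P.round(4).tolist(),'mean',P.mean(0).round(4),'edges',np.linalg.norm(P-np.roll(P,-1,0),axis=1).round(4),
     'ang',[round(float(np.degrees(np.arctan2(*(np.roll(P,-1,0)-P)[i][::-1]))),1) for i in range(len(P))])
show('board',[(52,184),(33,320),(228,342),(245,205)],.009)
show('off',[(390,212),(447,192),(497,345),(440,367)],.045)
show('sand',[(300,22),(372,68),(297,190),(222,147)],.033)
show('spear',[(313,273),(292,270)],.030)
show('drawerback',[(292,231),(284,308)],.045)
show('nut',[(262,264)],.03)
show('glue',[(57,442)],.17)
# masks
for q in comps(t,(10,60,150),(20,160,255),(240,170,280,230),60)[:1]:
    r=cv2.minAreaRect(q);P=ray(t,cv2.boxPoints(r),.045)[:,:2];print('offmask',r,P.mean(0),P.tolist())
for q in comps(t,(20,50,190),(36,255,255),(150,170,205,225),5)+comps(t,(20,60,120),(36,255,255),(205,170,240,225),5): 
    r=cv2.minAreaRect(q);print('yel',r)
```

```text
board [[0.669, 0.2622], [0.565, 0.272], [0.5486, 0.1262], [0.6529, 0.1158]] mean [0.6089 0.1941] edges [0.1045 0.1468 0.1048 0.1473] ang [174.6, -96.4, -5.7, 83.7]
off [[0.6399, 0.0053], [0.655, -0.0365], [0.5417, -0.0728], [0.5256, -0.0316]] mean [ 0.5906 -0.0339] edges [0.0444 0.119  0.0442 0.1201] ang [-70.2, -162.3, 111.3, 17.9]
sand [[0.7892, 0.0747], [0.7532, 0.0199], [0.6591, 0.0748], [0.6919, 0.1313]] mean [0.7234 0.0752] edges [0.0655 0.1089 0.0653 0.1126] ang [-123.4, 149.8, 59.9, -30.2]
spear [[0.5971, 0.0622], [0.5993, 0.0777]] mean [0.5982 0.0699] edges [0.0157 0.0157] ang [81.8, -98.2]
drawerback [[0.6256, 0.0769], [0.5686, 0.0818]] mean [0.5971 0.0793] edges [0.0573 0.0573] ang [175.2, -4.8]
nut [[0.6038, 0.0999]] mean [0.6038 0.0999] edges [0.] ang [0.0]
glue [[0.4606, 0.2162]] mean [0.4606 0.2162] edges [0.] ang [0.0]
offmask ((259.5, 195.0), (50.0, 39.0), 90.0) [ 0.60383536 -0.03111408] [[0.6779992488490116, 0.02654164189312532], [0.678121347967072, -0.08852165023341646], [0.5296864330201392, -0.08756250169360856], [0.5295343995144101, 0.02508619540477812]]
yel ((182.56431579589844, 180.89974975585938), (40.66014862060547, 6.640564918518066), 6.115502834320068)
yel ((164.08106994628906, 203.0135040283203), (10.357135772705078, 3.6167776584625244), 9.462322235107422)
yel ((214.70526123046875, 195.960693359375), (12.357306480407715, 18.106428146362305), 7.594643592834473)
yel ((224.5, 198.0), (2.0, 5.0), 90.0)
```

Careful with the scale: shifts go in shares of 50 mm and turns go in shares of 2 rad. That gives: -0.0395 m is -0.79, -0.0296 m is -0.592.

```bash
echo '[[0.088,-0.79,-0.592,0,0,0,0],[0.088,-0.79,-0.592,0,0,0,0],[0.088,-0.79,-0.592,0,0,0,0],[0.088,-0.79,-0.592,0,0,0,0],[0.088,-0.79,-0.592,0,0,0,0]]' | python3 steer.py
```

```text
refused: ROWS must be rows with the three-number parts in brackets of their own. Nothing was moved.
```

The error is about the shape of the input: rows with the three-number parts in brackets of their own. Fixing that and sending the same move.

```bash
echo '[[0.088,[-0.79,-0.592,0],[0,0,0]],[0.088,[-0.79,-0.592,0],[0,0,0]],[0.088,[-0.79,-0.592,0],[0,0,0]],[0.088,[-0.79,-0.592,0],[0,0,0]],[0.088,[-0.79,-0.592,0],[0,0,0]]]' | python3 steer.py
echo '[[0.088,[-0.79,-0.592,0],[0,0,0]],[0.088,[-0.79,-0.592,0],[0,0,0]],[0.088,[-0.79,-0.592,0],[0,0,0]],[0.088,[-0.79,-0.592,0],[0,0,0]],[0.088,[-0.79,-0.592,0],[0,0,0]]]' | python3 steer.py
echo '[[0.088,[-0.79,-0.592,0],[0,0,0]],[0.088,[-0.79,-0.592,0],[0,0,0]],[0.088,[-0.79,-0.592,0],[0,0,0]],[0.088,[-0.79,-0.592,0],[0,0,0]],[0.088,[0,0,0],[0,0,0.075]]]' | python3 steer.py
echo '[[0.088,[0,0,0],[0,0,0.075]],[0.088,[0,0,0],[0,0,0.075]],[0.088,[0,0,0],[0,0,0.075]],[0.088,[0,0,0],[0,0,0.075]],[0.088,[0,0,0],[0,0,0.075]]]' | python3 steer.py
echo '[[0.088,[0,0,0],[0,0,0.075]],[0.088,[0,0,0],[0,0,0.075]],[0.088,[0,0,0],[0,0,0.075]],[0.088,[0,0,0],[0,0,0.075]],[0.088,[0,0,0],[0,0,0.075]]]' | python3 steer.py
echo '[[0.088,[0,0,0],[0,0,0.075]],[0.088,[0,0,0],[0,0,0.075]],[0.088,[0,0,0],[0,0,0.075]],[0.088,[0,0,0],[0,0,0.075]],[0.088,[0,0,0],[0,0,0.075]]]' | python3 steer.py
cat >> h.py <<'E'
def to(x,y,z,yaw):
    o=env.observe();R=o['eef_rot'];d=np.array([x,y,z])-o['tool_pos']
    cy=np.degrees(np.arctan2(R[1,1],R[0,1]));dy=(yaw-cy+180)%360-180
    a=np.radians(yaw);Y=np.array([np.cos(a),np.sin(a),0]);Z=np.array([0,0,-1.]);X=np.cross(Y,Z)
    print('t',round(o['clock'],2),'pos',o['tool_pos'].round(4),'yaw',cy.round(2),'tilt',R[:,2].round(3),'F',o['wrist_force'].round(1),'gap',round(o['finger_gap'],4),'grip',round(o['grip_force'],1))
    print(' before-turn dxyz',(R.T@d).round(4),'rz',-np.radians(dy).round(4),'| after-turn dxyz',np.array([X@d,Y@d,Z@d]).round(4),'joints',o['joints'].round(2))
E
python3 -c "
from h import *
to(.5906,-.0339,.012,-72)"
```

```text
clock: 0.6
tool_pos: [0.376, 0.3524, 0.2385]
eef_rot: [[-0.913, 0.409, -0.0], [0.409, 0.913, -0.0], [-0.0, -0.001, -1.0]]
wrist_force: [1.0, 0.4, 0.8]
finger_gap: 0.0881
grip_force: 0.0
clock: 1.1
tool_pos: [0.4956, 0.1365, 0.2386]
eef_rot: [[-0.912, 0.409, -0.0], [0.409, 0.912, -0.0], [0.0, -0.0, -1.0]]
wrist_force: [0.0, 0.4, -0.7]
finger_gap: 0.0882
grip_force: 0.0
clock: 1.6
tool_pos: [0.5928, -0.0447, 0.2378]
eef_rot: [[-0.832, 0.554, 0.001], [0.554, 0.832, -0.006], [-0.004, -0.004, -1.0]]
wrist_force: [-0.6, 0.3, -0.2]
finger_gap: 0.088
grip_force: 0.0
clock: 2.1
tool_pos: [0.5904, -0.0342, 0.2383]
eef_rot: [[-0.24, 0.971, -0.001], [0.971, 0.24, 0.0], [0.0, -0.001, -1.0]]
wrist_force: [0.2, 0.4, 0.2]
finger_gap: 0.0883
grip_force: 0.0
clock: 2.6
tool_pos: [0.5904, -0.0341, 0.2383]
eef_rot: [[0.486, 0.874, -0.001], [0.874, -0.486, 0.0], [-0.0, -0.001, -1.0]]
wrist_force: [0.3, -0.5, 0.2]
finger_gap: 0.088
grip_force: 0.0
clock: 3.1
tool_pos: [0.5904, -0.034, 0.2383]
eef_rot: [[0.951, 0.309, -0.001], [0.309, -0.951, 0.0], [-0.001, -0.001, -1.0]]
wrist_force: [1.0, -0.5, 0.3]
finger_gap: 0.088
grip_force: 0.0
t 3.1 pos [ 0.5904 -0.034   0.2383] yaw -72.02 tilt [-0.001  0.    -1.   ] F [ 1.  -0.5  0.3] gap 0.088 grip 0.0
 before-turn dxyz [4.000e-04 1.000e-04 2.263e-01] rz -0.0003 | after-turn dxyz [ 2.000e-04 -0.000e+00  2.263e-01] joints [-0.27  0.68  0.44  1.69 -0.37  0.85 -0.93]
```

Converted, 0.045 m is 0.9.

```bash
echo '[[0.088,[0,0,0.9],[0,0,0]],[0.088,[0,0,0.9],[0,0,0]],[0.088,[0,0,0.9],[0,0,0]],[0.088,[0,0,0.9],[0,0,0]],[0.088,[0,0,0.9],[0,0,0]]]' | python3 steer.py 25 | tail -5
echo '[[0.03,[0,0,0],[0,0,0]],[0.03,[0,0,0],[0,0,0]],[0.03,[0,0,0],[0,0,0]],[0.03,[0,0,0],[0,0,0]],[0.03,[0,0,0],[0,0,0]]]' | python3 steer.py | tail -3
echo '[[0.03,[0,0,0],[0,0,0]],[0.03,[0,0,0],[0,0,0]],[0.03,[0,0,-0.6],[0,0,0]],[0.03,[0,0,-0.8],[0,0,0]],[0.03,[0,0,-0.6],[0,0,0]]]' | python3 steer.py
python3 -c "
from h import *
to(.50,-.185,.015,-6)"
```

```text
tool_pos: [0.5905, -0.0339, 0.0117]
eef_rot: [[0.949, 0.315, -0.0], [0.315, -0.949, 0.0], [-0.0, -0.0, -1.0]]
wrist_force: [0.7, -0.1, -0.6]
finger_gap: 0.0878
grip_force: 0.0
wrist_force: [0.6, -0.2, -0.3]
finger_gap: 0.0501
grip_force: 0.0
clock: 4.6
tool_pos: [0.591, -0.0343, 0.1157]
eef_rot: [[0.949, 0.314, 0.001], [0.314, -0.949, -0.0], [0.001, 0.0, -1.0]]
wrist_force: [1.3, 1.2, -1.2]
finger_gap: 0.0449
grip_force: 25.0
t 4.6 pos [ 0.591  -0.0343  0.1157] yaw -71.69 tilt [ 0.001 -0.    -1.   ] F [ 1.3  1.2 -1.2] gap 0.0449 grip 25.0
 before-turn dxyz [-0.1338  0.1144  0.1006] rz -1.1465 | after-turn dxyz [-0.1594 -0.0747  0.1007] joints [-0.21  0.84  0.34  1.79 -0.46  0.59 -0.84]
```

Converted, -0.0334 m is -0.668, 0.0286 m is 0.572, -0.1433 rad / 2 = -0.0717.

```bash
echo '[[0.03,[-0.668,0.572,0],[0,0,0]],[0.03,[-0.668,0.572,0],[0,0,0]],[0.03,[-0.668,0.572,0],[0,0,0]],[0.03,[-0.668,0.572,0],[0,0,0]],[0.03,[0,0,0],[0,0,-0.0717]]]' | python3 steer.py | tail -3
echo '[[0.03,[0,0,0],[0,0,-0.0717]],[0.03,[0,0,0],[0,0,-0.0717]],[0.03,[0,0,0],[0,0,-0.0717]],[0.03,[0,0,0],[0,0,-0.0717]],[0.03,[0,0,0],[0,0,-0.0717]]]' | python3 steer.py | tail -3
echo '[[0.03,[0,0,0],[0,0,-0.0717]],[0.03,[0,0,0],[0,0,-0.0717]],[0.03,[0,0,0.6],[0,0,0]],[0.03,[0,0,0.6],[0,0,0]],[0.03,[0,0,0.5],[0,0,0]]]' | python3 steer.py | tail -3
echo '[[0.03,[0,0,0.2],[0,0,0]],[0.03,[0,0,0.08],[0,0,0]],[0.03,[0,0,0],[0,0,0]]]' | python3 steer.py
python3 -c "
from h import *
to(.50,-.185,.0117,-6)"
```

```text
wrist_force: [-0.1, -1.5, -2.0]
finger_gap: 0.0448
grip_force: 25.0
wrist_force: [0.7, -0.9, -0.6]
finger_gap: 0.0448
grip_force: 25.0
wrist_force: [-0.3, 0.8, -1.5]
finger_gap: 0.045
grip_force: 25.0
clock: 6.4
tool_pos: [0.4999, -0.1849, 0.0156]
eef_rot: [[0.104, 0.995, 0.0], [0.995, -0.104, -0.0], [-0.0, 0.0, -1.0]]
wrist_force: [-0.0, 0.5, -0.3]
finger_gap: 0.0452
grip_force: 25.0
t 6.4 pos [ 0.4999 -0.1849  0.0156] yaw -5.99 tilt [ 0. -0. -1.] F [-0.   0.5 -0.3] gap 0.0452 grip 25.0
 before-turn dxyz [-0.0001  0.0001  0.0039] rz 0.0002 | after-turn dxyz [-0.0001  0.0001  0.0039] joints [ 0.27  0.94 -0.01  1.98  0.04  0.22  0.12]
```

Converted, -0.03 m is -0.6, 0.004 m is 0.08.

```bash
echo '[[0.03,[0,0,0.08],[0,0,0]],[0.07,[0,0,0],[0,0,0]],[0.07,[0,0,0],[0,0,0]],[0.07,[0,0,0],[0,0,0]],[0.07,[0,0,-0.6],[0,0,0]]]' | python3 steer.py | tail -3
echo '[[0.07,[0,0,-1],[0,0,0]],[0.07,[0,0,-1],[0,0,0]],[0.07,[0,0,0],[0,0,0]]]' | python3 steer.py | tail -3
python3 -c "
from h import *
to(.5991,.1001,.014,-6)
t=snap('top','t1.png')
crop(t,(150,130,350,270),'t1c.png',4)"
```

```text
wrist_force: [-0.2, 0.6, 0.9]
finger_gap: 0.0696
grip_force: 0.0
wrist_force: [1.5, -1.0, 0.3]
finger_gap: 0.0701
grip_force: 0.0
t 7.2 pos [ 0.5036 -0.1862  0.1464] yaw -6.03 tilt [ 0.011 -0.003 -1.   ] F [ 1.5 -1.   0.3] gap 0.0701 grip 0.0
 before-turn dxyz [0.2951 0.0634 0.1325] rz -0.0005 | after-turn dxyz [0.2948 0.0651 0.1324] joints [ 0.28  0.71 -0.02  1.93  0.03  0.49  0.13]
```

View pics/t1c.png

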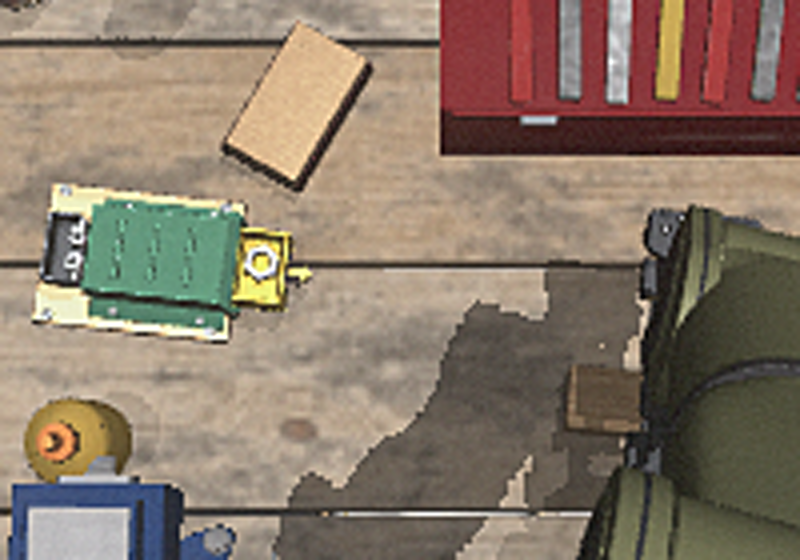

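Offcut set down at about (600,400) in the crop, out of the way, with the sleeve undisturbed. Now to the drawer's back end.

Converted, 0.042 m is 0.84, 0.0098 m is 0.196.

```bash
echo '[[0.07,[0.84,0.196,0],[0,0,0]],[0.07,[0.84,0.196,0],[0,0,0]],[0.07,[0.84,0.196,0],[0,0,0]],[0.07,[0.84,0.196,0],[0,0,0]],[0.07,[0.84,0.196,0],[0,0,0]]]' | python3 steer.py | tail -3
echo '[[0.07,[0.84,0.196,0],[0,0,0]],[0.07,[0.84,0.196,0],[0,0,0]],[0.07,[0,0,0.6],[0,0,0]],[0.07,[0,0,0],[0,0,0]]]' | python3 steer.py | tail -3
python3 -c "
from h import *
to(.5991,.1001,.014,-6)"
```

```text
wrist_force: [0.9, -0.9, 0.5]
finger_gap: 0.0701
grip_force: 0.0
wrist_force: [-0.4, -0.7, -0.2]
finger_gap: 0.0703
grip_force: 0.0
t 8.15 pos [0.5954 0.1017 0.1065] yaw -5.8 tilt [-0.009 -0.001 -1.   ] F [-0.4 -0.7 -0.2] gap 0.0703 grip 0.0
 before-turn dxyz [-0.001   0.0046  0.0925] rz 0.0034 | after-turn dxyz [-0.0012  0.0038  0.0925] joints [-0.27  0.84  0.05  1.73 -0.07  0.58 -0.28]
```

Converted, 0.04 m is 0.8, 0.03 m is 0.6.

```bash
echo '[[0.07,[0,0,0.6],[0,0,0]],[0.07,[0,0,0.8],[0,0,0]],[0.07,[0,0,0.554],[0,0,0]],[0.07,[0,0,0],[0,0,0]]]' | python3 steer.py 15| tail -3
python3 -c "
from h import *
to(.5991,.1001,.014,-6)"
echo '[[0.04,[0,0,0],[0,0,0]],[0.04,[0,0,0],[0,0,0]],[0.04,[0,0,0],[0,0,0]],[0.04,[0,0,0],[0,0,0]],[0.04,[0,0,0],[0,0,0]]]' | python3 steer.py 15
python3 -c "
from h import *
to(.5991,.1001,.014,-6)"
```

```text
wrist_force: [-1.2, -0.6, -0.3]
finger_gap: 0.0701
grip_force: 0.0
t 8.55 pos [0.5952 0.0979 0.0096] yaw -6.11 tilt [-0.009 -0.003 -1.   ] F [-1.2 -0.6 -0.3] gap 0.0701 grip 0.0
 before-turn dxyz [ 0.0026  0.0036 -0.0044] rz -0.0019 | after-turn dxyz [ 0.0026  0.0037 -0.0044] joints [-0.26  1.    0.04  1.76 -0.08  0.4  -0.28]
clock: 9.05
tool_pos: [0.6001, 0.1, 0.0145]
eef_rot: [[0.105, 0.994, 0.003], [0.994, -0.105, -0.0], [0.0, 0.003, -1.0]]
wrist_force: [-0.3, -1.5, 6.1]
finger_gap: 0.054
grip_force: 15.0
t 9.05 pos [0.6001 0.1    0.0145] yaw -6.03 tilt [ 0.003 -0.    -1.   ] F [-0.3 -1.5  6.1] gap 0.054 grip 15.0
 before-turn dxyz [-0.     -0.001   0.0005] rz -0.0005 | after-turn dxyz [-0.     -0.001   0.0005] joints [-0.26  0.99  0.04  1.75 -0.08  0.4  -0.28]
```

Converted, -0.015 m is -0.3, -0.012 m is -0.24.

```bash
echo '[[0.04,[0,0,0],[0,0,0]],[0.04,[-0.1,0,-0.02],[0,0,0]],[0.04,[-0.24,0,0],[0,0,0]],[0.04,[-0.3,0,0],[0,0,0]],[0.04,[-0.3,0,0],[0,0,0]]]' | python3 steer.py 45
echo '[[0.04,[-0.3,0,-0.01],[0,0,0]],[0.04,[-0.3,0,0],[0,0,0]],[0.04,[-0.4,0,0],[0,0,0]],[0.04,[-0.4,0,0],[0,0,0]],[0.04,[-0.4,0,0],[0,0,0]]]' | python3 steer.py
echo '[[0.04,[-0.4,0,0],[0,0,0]],[0.04,[0,0,-0.2],[0,0,0]],[0.04,[0,0,0],[0,0,0]]]' | python3 steer.py
python3 -c "
from h import *
to(.5991,.1001,.014,-6)
s=snap('side','s2.png');crop(s,(190,110,320,240),'s2c.png',4)"
```

```text
clock: 9.55
tool_pos: [0.5937, 0.0519, 0.0141]
eef_rot: [[0.105, 0.994, 0.0], [0.994, -0.105, -0.0], [-0.0, 0.0, -1.0]]
wrist_force: [-0.2, 0.6, 1.4]
finger_gap: 0.0536
grip_force: 44.9
clock: 10.05
tool_pos: [0.583, -0.0383, 0.0138]
eef_rot: [[0.105, 0.994, -0.002], [0.994, -0.105, -0.001], [-0.001, -0.002, -1.0]]
wrist_force: [0.2, -0.8, -3.8]
finger_gap: 0.0538
grip_force: 44.9
clock: 10.35
tool_pos: [0.5824, -0.057, 0.0252]
eef_rot: [[0.106, 0.994, 0.001], [0.994, -0.106, -0.0], [-0.0, 0.001, -1.0]]
wrist_force: [-0.0, 0.5, -3.1]
finger_gap: 0.0537
grip_force: 44.9
t 10.35 pos [ 0.5824 -0.057   0.0252] yaw -6.1 tilt [ 0.001 -0.    -1.   ] F [-0.   0.5 -3.1] gap 0.0537 grip 44.9
 before-turn dxyz [ 1.58e-01 -1.00e-04  1.11e-02] rz -0.0018 | after-turn dxyz [0.158  0.0002 0.0112] joints [ 0.02  0.95 -0.    1.82  0.01  0.37 -0.09]
```

View pics/s2c.png

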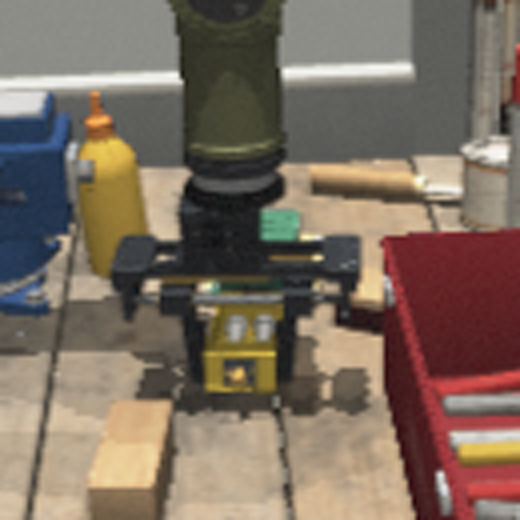

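Converted, -0.14 rad / 2 = -0.07.

```bash
echo '[[0.04,[0,0,0],[0,0,-0.035]],[0.04,[0,0,0],[0,0,-0.06]],[0.04,[0,0,0],[0,0,-0.07]],[0.04,[0,0,0],[0,0,-0.07]],[0.04,[0,0,0],[0,0,-0.07]]]' | python3 steer.py |tail -3
echo '[[0.04,[0,0,0],[0,0,-0.07]],[0.04,[0,0,0],[0,0,-0.07]],[0.04,[0,0,0],[0,0,-0.07]],[0.04,[0,0,0],[0,0,-0.07]],[0.04,[0,0,0],[0,0,-0.07]]]' | python3 steer.py |tail -3
echo '[[0.04,[0,0,0],[0,0,-0.07]],[0.04,[0,0,0],[0,0,-0.06]],[0.04,[0,0,0.18],[0,0,0]],[0.04,[0,0,0.16],[0,0,0]],[0.04,[0,0,0.04],[0,0,0]]]' | python3 steer.py |tail -3
python3 -c "
from h import *
to(.5824,-.057,.004,84)
s=snap('side','s3.png');crop(s,(170,110,320,240),'s3c.png',4)"
```

```text
wrist_force: [0.2, -0.6, -2.4]
finger_gap: 0.0536
grip_force: 44.9
wrist_force: [-0.8, 0.1, -3.1]
finger_gap: 0.0534
grip_force: 44.9
wrist_force: [-0.2, 0.5, -2.3]
finger_gap: 0.0537
grip_force: 44.9
t 11.9 pos [ 0.5816 -0.0551  0.0041] yaw 83.91 tilt [-0.002  0.    -1.   ] F [-0.2  0.5 -2.3] gap 0.0537 grip 44.9
 before-turn dxyz [-0.001  -0.0018  0.0001] rz -0.0016 | after-turn dxyz [-0.001  -0.0018  0.0001] joints [ 0.2   1.   -0.32  1.81  0.67  0.44  0.87]
```

View pics/s3c.png

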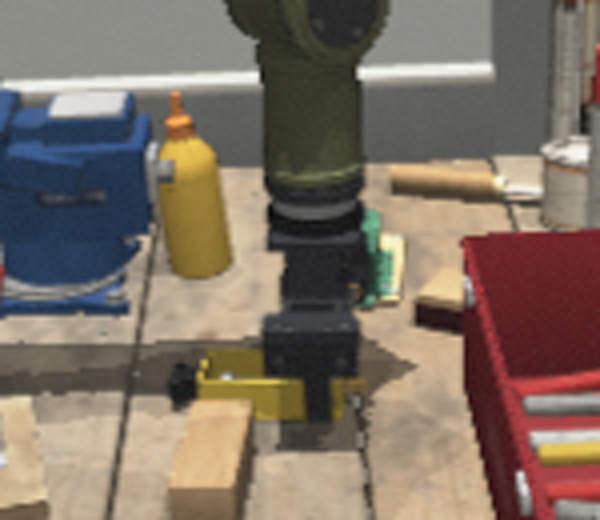

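Drawer turned a quarter, level, near the bench. Its pull is at (182,385) in the crop and the offcut at (212,450) is separate from it. Release, half-turn the gripper and re-grip near the front.

Converted, 0.002 m is 0.04.

```bash
echo '[[0.04,[0,0,0.04],[0,0,0]],[0.04,[0,0,0],[0,0,0]],[0.072,[0,0,0],[0,0,0]],[0.072,[0,0,0],[0,0,0]],[0.072,[0,0,0],[0,0,0]]]' | python3 steer.py |tail -3
echo '[[0.072,[0,0,-0.6],[0,0,0]],[0.072,[0,0,-1],[0,0,0]],[0.072,[0.7,0,0],[0,0,0.025]],[0.072,[0.72,0,0],[0,0,0.0458]],[0.072,[0,0,0],[0,0,0.075]]]' | python3 steer.py |tail -3
echo '[[0.072,[0,0,0],[0,0,0.075]],[0.072,[0,0,0],[0,0,0.075]],[0.072,[0,0,0],[0,0,0.075]],[0.072,[0,0,0],[0,0,0.075]],[0.072,[0,0,0],[0,0,0.075]]]' | python3 steer.py |tail -3
echo '[[0.072,[0,0,0],[0,0,0.075]],[0.072,[0,0,0],[0,0,0.075]],[0.072,[0,0,0],[0,0,0.075]],[0.072,[0,0,0],[0,0,0.075]],[0.072,[0,0,0],[0,0,0.075]]]' | python3 steer.py |tail -3
echo '[[0.072,[0,0,0],[0,0,0.075]],[0.072,[0,0,0],[0,0,0.075]],[0.072,[0,0,0],[0,0,0.075]],[0.072,[0,0,0],[0,0,0.075]],[0.072,[0,0,0],[0,0,0.075]]]' | python3 steer.py |tail -3
echo '[[0.072,[0,0,0],[0,0,0.075]],[0.072,[0,0,0],[0,0,0.075]],[0.072,[0,0,0],[0,0,0.075]],[0.072,[0,0,0],[0,0,0.075]],[0.072,[0,0,0],[0,0,0]]]' | python3 steer.py |tail -3
python3 -c "
from h import *
to(.5115,-.0485,.005,-96)
s=snap('side','s4.png');t=snap('top','t4.png')
a=cv2.resize(s['pixels'][140:240,190:290,::-1],None,fx=4,fy=4,interpolation=2);b=cv2.resize(t['pixels'][160:260,200:300,::-1],None,fx=4,fy=4,interpolation=2);cv2.imwrite('pics/st4.png',np.hstack([a,b]))"
```

```text
wrist_force: [0.2, -0.9, 0.0]
finger_gap: 0.0714
grip_force: 0.0
wrist_force: [-0.1, -0.5, 0.8]
finger_gap: 0.0716
grip_force: 0.0
wrist_force: [-0.4, 0.3, -0.3]
finger_gap: 0.0725
grip_force: 0.0
wrist_force: [0.8, -0.7, 0.4]
finger_gap: 0.0718
grip_force: 0.0
wrist_force: [0.6, 0.4, -0.2]
finger_gap: 0.0723
grip_force: 0.0
wrist_force: [0.6, 0.5, 0.4]
finger_gap: 0.0722
grip_force: 0.0
t 14.95 pos [ 0.5122 -0.0462  0.0835] yaw -96.04 tilt [ 0. -0. -1.] F [0.6 0.5 0.4] gap 0.0722 grip 0.0
 before-turn dxyz [-0.0005  0.0024  0.0785] rz -0.0008 | after-turn dxyz [-0.0005  0.0024  0.0785] joints [-0.18  0.84  0.31  2.03 -0.67  0.37 -1.01]
```

View pics/st4.png

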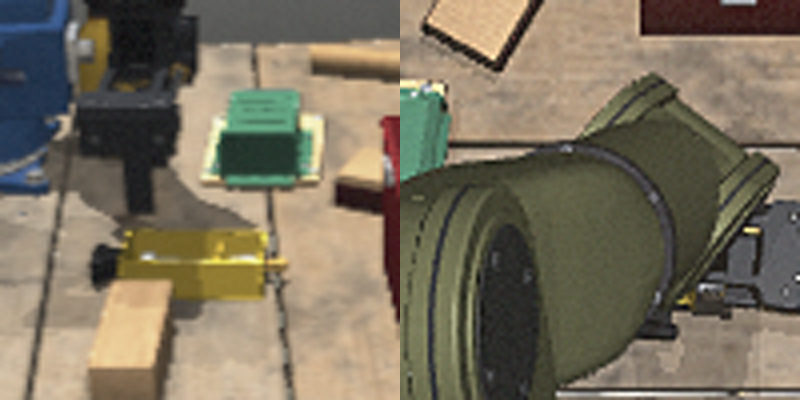

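Converted, 0.03 m is 0.6, 0.0175 m is 0.35.

```bash
echo '[[0.072,[0,0,0.6],[0,0,0]],[0.072,[0,0,0.6],[0,0,0]],[0.072,[0,0,0.35],[0,0,0]],[0.072,[0,0,0],[0,0,0]],[0.04,[0,0,0],[0,0,0]]]' | python3 steer.py 20 |tail -3
echo '[[0.04,[0,0,0],[0,0,0]],[0.04,[0,0,0],[0,0,0]],[0.04,[0,0,0],[0,0,0]],[0.04,[0,0,0],[0,0,0]],[0.04,[0,0,0],[0,0,0]]]' | python3 steer.py 45 |tail -3
echo '[[0.04,[0,0,-0.2],[0,0,0]],[0.04,[0,0,-0.4],[0,0,0]],[0.04,[0,0,-0.4],[0,0,0]],[0.04,[0,0,0],[0,0,-0.035]],[0.04,[0,0,0],[0,0,-0.06]]]' | python3 steer.py |tail -5
echo '[[0.04,[0,0,0],[0,0,-0.07]],[0.04,[0,0,0],[0,0,-0.07]],[0.04,[0,0,0],[0,0,-0.07]],[0.04,[0,0,0],[0,0,-0.07]],[0.04,[0,0,0],[0,0,-0.07]]]' | python3 steer.py |tail -3
echo '[[0.04,[0,0,0],[0,0,-0.07]],[0.04,[0,0,0],[0,0,-0.07]],[0.04,[0,0,0],[0,0,-0.07]],[0.04,[0,0,0],[0,0,-0.07]],[0.04,[0,0,0],[0,0,-0.0604]]]' | python3 steer.py |tail -3
echo '[[0.04,[0,0,0],[0,0,0]],[0.04,[0,0,0],[0,0,0]]]' | python3 steer.py
python3 -c "
from h import *
to(.5,-.05,.056,-6)
s=snap('side','s5.png');t=snap('top','t5.png')
a=cv2.resize(s['pixels'][130:230,180:280,::-1],None,fx=4,fy=4,interpolation=2);b=cv2.resize(t['pixels'][160:260,190:290,::-1],None,fx=4,fy=4,interpolation=2);cv2.imwrite('pics/st5.png',np.hstack([a,b]))"
```

```text
wrist_force: [-0.9, 0.1, -0.1]
finger_gap: 0.0661
grip_force: 0.0
wrist_force: [0.0, -0.8, 6.2]
finger_gap: 0.0542
grip_force: 44.9
tool_pos: [0.5121, -0.0461, 0.057]
eef_rot: [[0.996, 0.089, 0.001], [0.089, -0.996, -0.0], [0.001, 0.0, -1.0]]
wrist_force: [-0.4, 0.2, -3.4]
finger_gap: 0.0538
grip_force: 44.9
wrist_force: [-0.6, -0.3, -3.0]
finger_gap: 0.0535
grip_force: 44.9
wrist_force: [-0.9, 0.0, -3.4]
finger_gap: 0.0534
grip_force: 44.9
clock: 17.75
tool_pos: [0.5119, -0.0466, 0.0562]
eef_rot: [[0.108, 0.994, -0.0], [0.994, -0.108, -0.0], [-0.0, -0.0, -1.0]]
wrist_force: [0.3, 0.3, -3.5]
finger_gap: 0.0539
grip_force: 44.9
t 17.75 pos [ 0.5119 -0.0466  0.0562] yaw -6.2 tilt [-0. -0. -1.] F [ 0.3  0.3 -3.5] gap 0.0539 grip 44.9
 before-turn dxyz [-0.0047 -0.0114  0.0002] rz -0.0035 | after-turn dxyz [-0.0047 -0.0114  0.0002] joints [ 0.    0.86 -0.    2.03  0.01  0.25 -0.12]
```

View pics/st5.png

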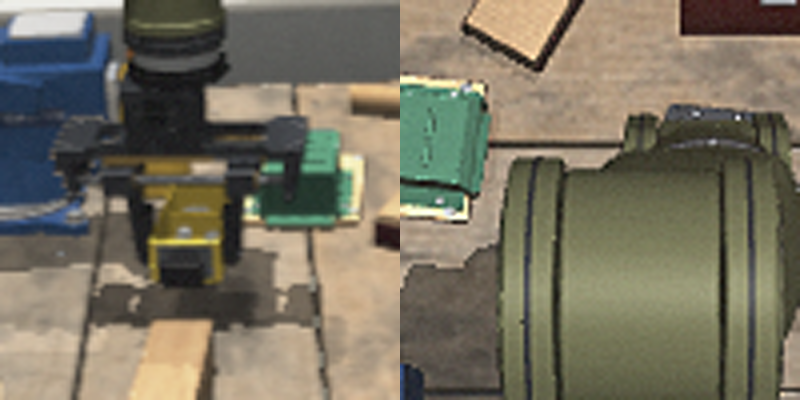

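Careful with the scale: shifts go in shares of 50 mm and turns go in shares of 2 rad. That gives: 0.036 m is 0.72, 0.03 m is 0.6, -0.0037 rad / 2 = -0.0019.

```bash
echo '[[0.04,[0,0.72,0],[0,0,-0.0019]],[0.04,[0,0.72,0],[0,0,0]],[0.04,[0.54,0,0.36],[0,0,0]],[0.04,[0.6,0,0.38],[0,0,0]],[0.04,[0,0,0],[0,0,0]]]' | python3 steer.py |tail -3
echo '[[0.04,[0,0,0],[0,0,0]],[0.04,[0,0,0],[0,0,0]],[0.04,[0,0,0],[0,0,0]]]' | python3 steer.py |tail -3
python3 -c "
from h import *
to(.5894,.0027,.019,-6)
s=snap('side','s6.png');t=snap('top','t6.png')
a=cv2.resize(s['pixels'][140:210,215:285,::-1],None,fx=5.7,fy=5.7,interpolation=2);b=cv2.resize(t['pixels'][160:230,190:260,::-1],None,fx=5.7,fy=5.7,interpolation=2);cv2.imwrite('pics/st6.png',np.hstack([a,b]))"
```

```text
wrist_force: [-1.2, 1.7, -2.8]
finger_gap: 0.0536
grip_force: 44.9
wrist_force: [0.5, -0.1, -3.5]
finger_gap: 0.0533
grip_force: 44.9
t 18.65 pos [0.5896 0.0011 0.0195] yaw -5.95 tilt [ 0.001 -0.001 -1.   ] F [ 0.5 -0.1 -3.5] gap 0.0533 grip 44.9
 before-turn dxyz [ 0.0016 -0.0003  0.0005] rz 0.0008 | after-turn dxyz [ 0.0016 -0.0003  0.0005] joints [-0.08  0.97  0.01  1.81 -0.01  0.37 -0.17]
```

View pics/st6.png

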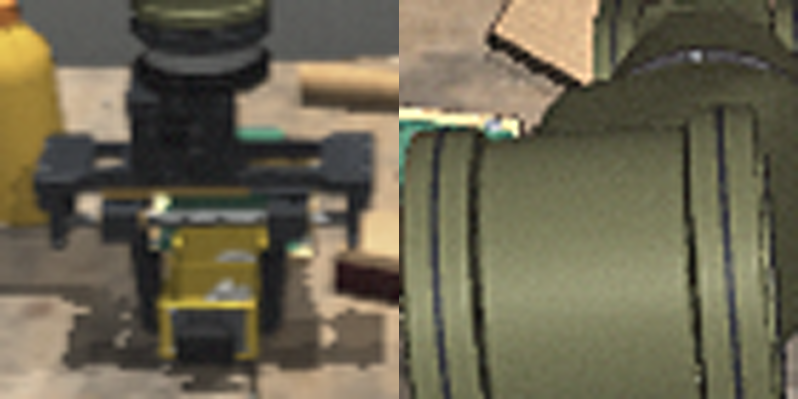

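Drawer held straight in front of the sleeve, pull towards the camera at (205,345), contents in it. Insert carefully.

Converted, 0.012 m is 0.24, 0.004 m is 0.08.

```bash
echo '[[0.04,[0.24,0,0],[0,0,0]],[0.04,[0.24,0,0],[0,0,0]],[0.04,[0.08,0,0],[0,0,0]],[0.04,[0.08,0,0],[0,0,0]],[0.04,[0.08,0,0],[0,0,0]]]' | python3 steer.py |grep -E "pos|force"
echo '[[0.04,[0.08,0,0],[0,0,0]],[0.04,[0.08,0,0],[0,0,0]],[0.04,[0.08,0,0],[0,0,0]],[0.04,[0,0,0],[0,0,0]]]' | python3 steer.py |grep -E "pos|force"
python3 -c "
from h import *
to(.6099-.0930,.1,.019,-6)"
```

```text
tool_pos: [0.5931, 0.039, 0.019]
wrist_force: [0.0, -1.3, -3.6]
grip_force: 44.9
tool_pos: [0.5944, 0.0516, 0.019]
wrist_force: [-0.5, 0.2, -2.5]
grip_force: 44.9
t 19.65 pos [0.5944 0.0516 0.019 ] yaw -5.77 tilt [ 0.     0.001 -1.   ] F [-0.5  0.2 -2.5] gap 0.0536 grip 44.9
 before-turn dxyz [ 0.0404 -0.082   0.    ] rz 0.004 | after-turn dxyz [ 0.0401 -0.0821 -0.    ] joints [-0.17  0.97  0.02  1.79 -0.04  0.38 -0.23]
```

Converted, 0.007 m is 0.14, 0.006 m is 0.12.

```bash
echo '[[0.04,[0.12,0,0],[0,0,0]],[0.04,[0.14,0,0],[0,0,0]],[0.04,[0.14,0,0],[0,0,0]],[0.04,[0,0,0],[0,0,0]]]' | python3 steer.py |grep -E "pos|force"
echo '[[0.04,[0.14,0,0],[0,0,0]],[0.04,[0.14,0,0],[0,0,0]],[0.04,[0.12,0,0],[0,0,0]],[0.04,[0,0,0],[0,0,0]]]' | python3 steer.py |grep -E "pos|force"
echo '[[0.04,[0.14,0,0],[0,0,0]],[0.04,[0.1,0,0],[0,0,0]],[0.04,[0,0,0],[0,0,0]],[0.04,[0,0,0],[0,0,0]]]' | python3 steer.py |grep -E "pos|force"
```

```text
tool_pos: [0.5965, 0.0729, 0.019]
wrist_force: [-0.5, 0.8, -3.3]
grip_force: 44.9
tool_pos: [0.5985, 0.0923, 0.019]
wrist_force: [-0.7, -0.5, -2.9]
grip_force: 44.9
tool_pos: [0.5996, 0.1024, 0.019]
wrist_force: [-0.1, 0.0, -2.9]
grip_force: 44.9
```

Converted, -0.03 m is -0.6, 0.001 m is 0.02.

```bash
echo '[[0.04,[0,0,0.02],[0,0,0]],[0.07,[0,0,0],[0,0,0]],[0.07,[0,0,0],[0,0,0]],[0.07,[0,0,0],[0,0,0]],[0.07,[0,0,-0.6],[0,0,0]]]' | python3 steer.py |grep -E "pos|force|gap"
echo '[[0.07,[0,0,-0.6],[0,0,0]],[0.07,[-0.76,0,0],[0,0,0]],[0.07,[0,0,0.6],[0,0,0]],[0.07,[0,0,0.68],[0,0,0]],[0.07,[0,0,0],[0,0,0]]]' | python3 steer.py 20|grep -E "pos|force|gap"
echo '[[0.02,[0,0,0],[0,0,0]],[0.02,[0,0,0],[0,0,0]],[0.02,[0,0,0],[0,0,0]],[0.02,[0,0,0],[0,0,0]],[0.02,[0,0,0],[0,0,0]]]' | python3 steer.py |grep -E "pos|force|gap"
echo '[[0.02,[0,0,0],[0,0,0]],[0.02,[0,0,0],[0,0,0]],[0.02,[0,0,0],[0,0,0]]]' | python3 steer.py 45 |grep -E "pos|force|gap"
python3 -c "
from h import *
to(.6,.1,.012,-6)
s=snap('side','s7.png');crop(s,(210,130,300,210),'s7c.png',5)"
```

```text
tool_pos: [0.597, 0.1019, 0.0454]
wrist_force: [-0.8, -0.8, 1.0]
finger_gap: 0.0699
grip_force: 0.0
tool_pos: [0.5927, 0.064, 0.0108]
wrist_force: [-1.9, -0.0, 0.6]
finger_gap: 0.0699
grip_force: 0.0
tool_pos: [0.5962, 0.0646, 0.0148]
wrist_force: [1.1, -0.3, 1.6]
finger_gap: 0.0333
grip_force: 20.0
tool_pos: [0.5962, 0.0646, 0.0146]
wrist_force: [-0.5, 0.6, 4.8]
finger_gap: 0.0335
grip_force: 45.0
t 22.65 pos [0.5962 0.0646 0.0146] yaw -5.82 tilt [ 0.001  0.    -1.   ] F [-0.5  0.6  4.8] gap 0.0335 grip 45.0
 before-turn dxyz [0.0356 0.0002 0.0026] rz 0.0031 | after-turn dxyz [0.0356 0.0001 0.0026] joints [-0.2   0.98  0.02  1.78 -0.05  0.38 -0.24]
```

View pics/s7c.png

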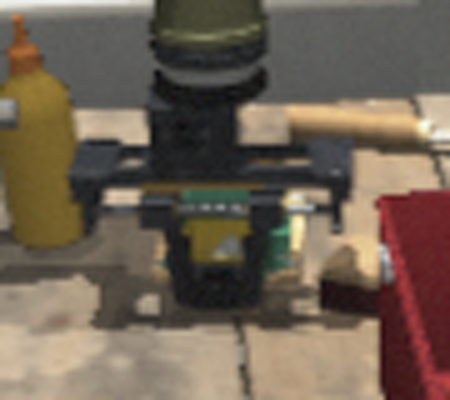

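Fingers hold the pull at (215,275) in the crop, and the drawer is well in. Push home.

Converted, 0.007 m is 0.14, 0.006 m is 0.12.

```bash
echo '[[0.02,[0.12,0,0],[0,0,0]],[0.02,[0.14,0,0],[0,0,0]],[0.02,[0.14,0,0],[0,0,0]],[0.02,[0.12,0,0],[0,0,0]],[0.02,[0,0,0],[0,0,0]]]' | python3 steer.py |grep -E "pos|force|gap"
echo '[[0.02,[0.06,0,0],[0,0,0]],[0.02,[0.06,0,0],[0,0,0]],[0.02,[0.06,0,0],[0,0,0]],[0.02,[0,0,0],[0,0,0]]]' | python3 steer.py |grep -E "pos|force|gap"
echo '[[0.02,[0.06,0,0],[0,0,0]],[0.02,[0.06,0,0],[0,0,0]],[0.02,[0,0,0],[0,0,0]]]' | python3 steer.py |grep -E "pos|force|gap"
```

```text
tool_pos: [0.5997, 0.0834, 0.0164]
wrist_force: [-1.4, -11.1, 20.1]
finger_gap: 0.0329
grip_force: 45.0
tool_pos: [0.6013, 0.0915, 0.017]
wrist_force: [-3.0, -10.9, 23.8]
finger_gap: 0.0336
grip_force: 45.0
tool_pos: [0.6019, 0.096, 0.0173]
wrist_force: [-3.1, -15.0, 24.9]
finger_gap: 0.0334
grip_force: 45.0
```

Converted, -0.002 m is -0.04.

```bash
echo '[[0.02,[0,0,-0.04],[0,0,0]],[0.02,[0,0,-0.04],[0,0,0]],[0.02,[0,0,0],[0,0,0]]]' | python3 steer.py |grep -E "pos|rot|force|gap"
python3 -c "
from h import *
to(.6002,.1061,.018,-6);print(env.observe()['torque'].round(2))
s=snap('side','s8.png');crop(s,(215,140,285,210),'s8c.png',8)"
```

```text
tool_pos: [0.5998, 0.1023, 0.018]
eef_rot: [[0.104, 0.995, -0.0], [0.995, -0.104, -0.003], [-0.003, -0.0, -1.0]]
wrist_force: [-0.4, -3.2, 3.7]
finger_gap: 0.0332
grip_force: 45.0
t 24.2 pos [0.5998 0.1023 0.018 ] yaw -5.97 tilt [-0.    -0.003 -1.   ] F [-0.4 -3.2  3.7] gap 0.0332 grip 45.0
 before-turn dxyz [ 0.0038 -0.     -0.    ] rz 0.0005 | after-turn dxyz [ 0.0038 -0.      0.    ] joints [-0.27  0.98  0.04  1.75 -0.07  0.41 -0.29]
[-0.89  0.02 -0.14]
```

View pics/s8c.png

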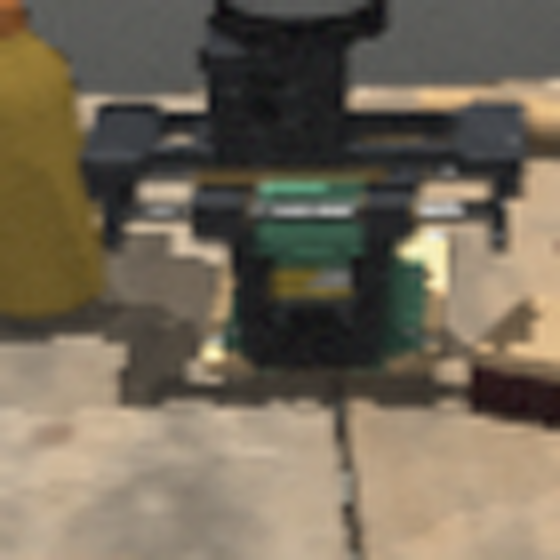

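Converted, 0.002 m is 0.04, 0.001 m is 0.02.

```bash
echo '[[0.02,[0.04,0,0],[0,0,0]],[0.02,[0.02,0,0],[0,0,0]],[0.02,[0,0,0],[0,0,0]]]' | python3 steer.py |grep -E "pos|force"
echo '[[0.02,[0.02,0,0],[0,0,0]],[0.02,[0,0,0],[0,0,0]]]' | python3 steer.py |grep -E "pos|force"
```

```text
tool_pos: [0.6007, 0.107, 0.0182]
wrist_force: [1.3, -4.6, 3.7]
grip_force: 49.2
tool_pos: [0.6007, 0.1071, 0.0182]
wrist_force: [0.5, -6.9, 4.4]
grip_force: 49.5
```

Converted, -0.001 m is -0.02.

```bash
echo '[[0.06,[-0.02,0,0],[0,0,0]],[0.06,[0,0,0],[0,0,0]],[0.06,[0,0,0],[0,0,0]],[0.06,[0,0,0],[0,0,0]]]' | python3 steer.py |grep -E "pos|force|gap"
echo '[[0.06,[0,0,-0.6],[0,0,0]],[0.06,[0,0,-0.8],[0,0,0]],[0.06,[0,0,-1],[0,0,0]],[0.06,[-1,0,0],[0,0,0]],[0.06,[-1,0,0],[0,0,0]]]' | python3 steer.py |grep -E "pos|force|gap"
echo '[[0.06,[-1,0,0],[0,0,0]],[0.06,[-1,0,0],[0,0,0]],[0.06,[-1,0,0],[0,0,0]],[0.06,[-1,0,0],[0,0,0]],[0.06,[0,0,0],[0,0,0]]]' | python3 steer.py |grep -E "pos|force|gap"
python3 - <<'E'
from h import *
t=snap('top','t9.png');s=snap('side','s9.png')
O=np.array([.6092,.1966]);X=np.array([.1045,.9945]);Y=np.array([-.9945,.1045])
def prof(c,z,y0,xs):
    P=np.array([[*(O+x*X+y0*Y),z] for x in xs]);p=proj(c,P)
    hsv=cv2.cvtColor(c['pixels'],cv2.COLOR_RGB2HSV)
    for x,q in zip(xs,p): print(int(round(x*1000)),q.round(1),hsv[int(round(q[1])),int(round(q[0]))])
print('top along pull axis z=.039');prof(t,.039,0,np.arange(-.125,-.06,.003))
print('top spear tip region z=.03');prof(t,.03,0,np.arange(.03,.075,.003))
E
```

```text
tool_pos: [0.5974, 0.107, 0.017]
wrist_force: [-2.9, -4.6, 0.0]
finger_gap: 0.0596
grip_force: 2.7
tool_pos: [0.5916, 0.0123, 0.1397]
wrist_force: [0.6, -1.1, -0.5]
finger_gap: 0.0597
grip_force: 0.0
tool_pos: [0.5678, -0.1996, 0.1379]
wrist_force: [-1.0, 0.2, 0.5]
finger_gap: 0.0601
grip_force: 0.0
top along pull axis z=.039
-125 [224.2 197.7] [ 15  47 205]
-122 [223.2 197.5] [ 15  48 206]
-119 [222.2 197.4] [ 17  54 166]
-116 [221.2 197.3] [ 15  56 168]
-113 [220.1 197.2] [ 17  51 149]
-110 [219.1 197.1] [ 14  53 160]
-107 [218.1 197. ] [ 16  51 125]
-104 [217.1 196.9] [12 41 31]
-101 [216.1 196.8] [150   4  63]
-98 [215.1 196.7] [ 0 11 70]
-95 [214.  196.6] [23 19 53]
-92 [213.  196.5] [20 40 57]
-89 [212.  196.4] [174  17  76]
-86 [211.  196.3] [20 20 75]
-83 [210.  196.2] [12 19 66]
-80 [209.  196.1] [ 0 43 53]
-77 [208.  195.9] [ 72  86 122]
-74 [206.9 195.8] [ 75  88 131]
-71 [205.9 195.7] [ 72  81 129]
-68 [204.9 195.6] [ 76  85 150]
-65 [203.9 195.5] [ 74  85 159]
-62 [202.9 195.4] [ 75  86 157]
top spear tip region z=.03
30 [172.4 192.7] [ 77  96 152]
33 [171.4 192.6] [42 94 84]
36 [170.4 192.5] [ 22 181 211]
39 [169.4 192.4] [ 27 119 255]
42 [168.4 192.3] [ 29  86 252]
45 [167.4 192.2] [ 27 121 253]
48 [166.4 192.1] [ 28 120 255]
51 [165.4 192. ] [ 25  88 200]
54 [164.4 191.9] [107  31 116]
57 [163.4 191.8] [23 16 63]
60 [162.4 191.7] [20 35 44]
63 [161.4 191.6] [105  28 111]
66 [160.4 191.5] [ 16  73 198]
69 [159.4 191.4] [ 18  69 189]
72 [158.4 191.3] [ 17  67 186]
```

```bash
python3 -c "
from h import *
to(.5956,.0623,.02,-6)"
```

```text
t 26.25 pos [ 0.5698 -0.1904  0.1377] yaw -5.92 tilt [ 0.     0.001 -1.   ] F [-0.4  1.3  0.3] gap 0.06 grip 0.0
 before-turn dxyz [ 0.2538 -0.0004  0.118 ] rz 0.0014 | after-turn dxyz [ 0.254  -0.0008  0.1177] joints [ 0.26  0.79 -0.02  1.74  0.02  0.62  0.12]
```

Converted, 0.0485 m is 0.97, 0.04 m is 0.8.

```bash
echo '[[0,[0.97,0,0],[0,0,0]],[0,[0.97,0,0],[0,0,0]],[0,[0.97,0,0],[0,0,0]],[0,[0.97,0,0],[0,0,0]],[0,[0.8,0,0],[0,0,0]]]' | python3 steer.py |grep -E "pos|gap"
echo '[[0,[0.4,-0.012,0.8],[0,0,0]],[0,[0,0,0.8],[0,0,0]],[0,[0,0,0.75],[0,0,0]],[0,[0,0,0],[0,0,0]],[0,[0,0,0],[0,0,0]]]' | python3 steer.py |grep -E "pos|force|gap"
echo '[[0,[0.16,0,0],[0,0,0]],[0,[0.12,0,0],[0,0,0]],[0,[0,0,0],[0,0,0]],[0,[0,0,0],[0,0,0]]]' | python3 steer.py |grep -E "pos|force|gap"
echo '[[0,[0.08,0,0],[0,0,0]],[0,[0.04,0,0],[0,0,0]],[0,[0,0,0],[0,0,0]]]' | python3 steer.py |grep -E "pos|force|gap"
```

```text
tool_pos: [0.5929, 0.0504, 0.1378]
finger_gap: 0.022
tool_pos: [0.5944, 0.0649, 0.0206]
wrist_force: [0.1, -0.2, 0.4]
finger_gap: 0.0006
grip_force: 0.0
tool_pos: [0.597, 0.0771, 0.0216]
wrist_force: [-0.2, -0.5, 1.2]
finger_gap: 0.0005
grip_force: 0.0
tool_pos: [0.597, 0.083, 0.0205]
wrist_force: [-0.3, -0.1, 0.5]
finger_gap: 0.0003
grip_force: 0.0
```

Converted, 0.002 m is 0.04.

```bash
for i in 1; do echo '[[0,[0.04,0,0],[0,0,0]],[0,[0,0,0],[0,0,0]]]' | python3 steer.py |grep -E "pos|wrist"; done
echo '[[0,[0.04,0,0],[0,0,0]],[0,[0,0,0],[0,0,0]]]' | python3 steer.py |grep -E "pos|wrist"
echo '[[0,[0.02,0,0],[0,0,0]],[0,[0,0,0],[0,0,0]]]' | python3 steer.py |grep -E "pos|wrist"
echo '[[0,[0.02,0,0],[0,0,0]],[0,[0,0,0],[0,0,0]]]' | python3 steer.py |grep -E "pos|wrist"
```

```text
tool_pos: [0.5972, 0.0839, 0.0205]
wrist_force: [-0.4, -1.6, 0.8]
tool_pos: [0.5972, 0.0841, 0.0205]
wrist_force: [-0.9, -5.3, 1.4]
tool_pos: [0.5972, 0.0841, 0.0205]
wrist_force: [-0.8, -6.3, 1.7]
tool_pos: [0.5973, 0.0841, 0.0205]
wrist_force: [-1.1, -8.5, 1.2]
```

Converted, 0.002 m is 0.04.

```bash
echo '[[0,[0.04,0,0],[0,0,0]],[0,[0,0,0],[0,0,0]]]' | python3 steer.py |grep -E "pos|wrist"
echo '[[0,[0.02,0,0],[0,0,0]],[0,[0,0,0],[0,0,0]]]' | python3 steer.py |grep -E "pos|wrist"
echo '[[0,[0.02,0,0],[0,0,0]],[0,[0,0,0],[0,0,0]]]' | python3 steer.py |grep -E "pos|wrist"
echo '[[0,[0.02,0,0],[0,0,0]],[0,[0,0,0],[0,0,0]]]' | python3 steer.py |grep -E "pos|wrist"
```

```text
tool_pos: [0.5972, 0.0842, 0.0205]
wrist_force: [-1.3, -10.5, 2.8]
tool_pos: [0.5972, 0.0842, 0.0205]
wrist_force: [-1.5, -12.1, 2.5]
tool_pos: [0.5972, 0.0843, 0.0205]
wrist_force: [-1.9, -14.1, 2.1]
tool_pos: [0.5972, 0.0843, 0.0205]
wrist_force: [-1.2, -15.7, 4.2]
```

Converted, 0.002 m is 0.04.

```bash
echo '[[0,[0.04,0,0],[0,0,0]],[0,[0.04,0,0],[0,0,0]],[0,[0,0,0],[0,0,0]]]' | python3 steer.py |grep -E "pos|wrist"
echo '[[0,[-0.4,0,0],[0,0,0]],[0,[-0.6,0,0],[0,0,0]],[0,[0,0,-1],[0,0,0]],[0,[-1,0,-0.4],[0,0,0]],[0,[-1,0,0],[0,0,0]]]' | python3 steer.py |grep -E "pos|force"
echo '[[0,[-1,0,0],[0,0,0]],[0,[-1,0,0],[0,0,0]],[0,[-1,0,0],[0,0,0]],[0,[0,0,0],[0,0,0]]]' | python3 steer.py |grep -E "pos|wrist"
cat > m.py <<'E'
from h import *
O=np.array([.6092,.1966]);X=np.array([.1045,.9945]);Y=np.array([-.9945,.1045])
def prof(c,z,y0s,xs):
    a=[]
    for y in y0s:
        p=proj(c,np.array([[*(O+x*X+y*Y),z] for x in xs])).astype(np.float32)
        a.append(cv2.remap(c['pixels'],p[:,0].reshape(-1,1),p[:,1].reshape(-1,1),cv2.INTER_LINEAR)[:,0].astype(float))
    return np.mean(a,0).round().astype(int)
t0=dict(np.load('pics/t9.npz'));t=snap('top','t10.png')
print('pull/mouth: x, rgb t9, rgb now, |offside y=+-22 now');xs=np.arange(-.112,-.068,.002)
A=prof(t0,.039,np.arange(-.012,.013,.003),xs);B=prof(t,.039,np.arange(-.012,.013,.003),xs);C=prof(t,.045,[-.023,-.021,.021,.023],xs)
for r in zip((xs*1000).round().astype(int),A,B,C): print(*r)
print('spear');xs=np.arange(.034,.066,.002)
for r in zip((xs*1000).round().astype(int),prof(t,.032,[0],xs),prof(t,.032,[.006],xs),prof(t,.032,[-.006],xs)): print(*r)
E
python3 m.py
```

```text
tool_pos: [0.5971, 0.0844, 0.0206]
wrist_force: [-2.4, -20.2, 5.2]
tool_pos: [0.5867, -0.046, 0.092]
wrist_force: [0.6, -0.5, -0.5]
grip_force: 0.0
tool_pos: [0.5662, -0.2084, 0.0893]
wrist_force: [-0.4, -0.4, 0.0]
pull/mouth: x, rgb t9, rgb now, |offside y=+-22 now
-112 [151 134 116] [154 137 117] [182 163 141]
-110 [153 136 117] [151 135 116] [186 167 144]
-108 [152 135 116] [155 138 119] [192 172 148]
-106 [97 87 74] [106  96  82] [184 164 142]
-104 [48 45 38] [50 47 39] [163 144 124]
-102 [52 51 48] [46 44 41] [162 143 122]
-100 [72 71 70] [70 68 67] [148 132 111]
-98 [71 69 68] [73 72 69] [130 116  98]
-96 [58 55 53] [58 57 54] [149 133 113]
-94 [50 48 44] [50 48 44] [147 129 110]
-92 [61 57 52] [62 57 50] [143 124 104]
-90 [79 74 69] [82 75 70] [163 138 117]
-88 [75 72 68] [75 70 67] [130 132 110]
-86 [69 70 64] [70 69 64] [ 94 123 101]
-84 [63 66 61] [65 68 63] [ 87 130 106]
-82 [56 52 50] [58 54 51] [75 93 74]
-80 [57 57 52] [59 58 55] [70 81 64]
-78 [69 90 76] [71 91 78] [ 82 122 100]
-76 [ 86 128 104] [ 86 129 105] [ 87 132 107]
-74 [ 88 132 108] [ 88 133 109] [ 87 131 107]
-72 [ 87 128 106] [ 86 128 105] [ 86 126 104]
-70 [ 89 132 108] [ 88 132 108] [ 94 141 115]
spear
34 [79 83 46] [125 152  99] [174 170  87]
36 [201 195  87] [255 255 132] [205 185 111]
38 [251 241 131] [253 253 216] [213 201 171]
40 [248 238 163] [203 204 210] [211 205 195]
42 [249 241 163] [126 130 142] [221 220 221]
44 [249 240 157] [181 184 193] [215 214 220]
46 [251 242 148] [167 169 176] [167 160 142]
48 [254 247 139] [90 90 91] [125 122 115]
50 [232 224 134] [95 95 97] [107 110 119]
52 [190 180 129] [ 98  98 104] [110 114 121]
54 [127 129 120] [103 105 110] [108 110 118]
56 [85 87 92] [91 91 93] [ 98  97 105]
58 [59 57 57] [70 68 66] [63 57 56]
60 [45 43 39] [50 47 42] [47 42 38]
62 [83 84 86] [71 70 71] [57 55 51]
64 [145 148 155] [114 108 103] [123 125 128]
```

```bash
python3 - <<'E'
from h import *
a=np.load('pics/top0.npz')['pixels'].astype(int);b=np.load('pics/t10.npz')['pixels'].astype(int)
sa=np.load('pics/side0.npz')['pixels'].astype(int);s=snap('side','s10.png')['pixels'].astype(int)
for n,u,v,(x0,y0,x1,y1) in(('sand top',a,b,(202,132,246,180)),('glue top',a,b,(152,228,188,250)),('tape side',sa,s,(190,240,245,280)),('glue side',sa,s,(206,132,230,182))): 
    d=np.abs(u-v).max(2)[y0:y1,x0:x1];print(n,d.mean().round(1),(d>50).mean().round(3))
E
python3 -c "
from cell import env
print(env.observe()['wrist_force'],env.observe()['tool_pos']);print(env.sign_off())"
```

```text
sand top 17.8 0.0
glue top 19.7 0.032
tape side 12.7 0.043
glue side 33.9 0.253
[ 0.50259046  0.98135479 -0.70269168] [ 0.56826152 -0.19878068  0.0890459 ]
the job is handed in; nothing more can be done
None
```

The drawer is turned round and pushed in, pull outwards, until it stopped against 20 N, and it measures home to about 1 mm, so I judge the spear snapped; the offcut is aside and the job is handed in. I did not separately confirm the bolts and nut at the end. The last image check showed the sanding block and tape unmoved, but the glue bottle's side view differed over a quarter of its area and I did not look into why. I also viewed 12 pictures, two over the limit of 10.

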